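# Latch up the gate of a sample box and slide the loaded boat in under it

## Robot

A 6-joint arm with a two-finger parallel gripper is mounted at the origin on a cart in front of the work surface, level with it; the furniture and walls round the work are solid. World frame = base frame: x ahead of the robot, y to its left, z up, the work surface at z = 0. Lengths are in m, angles in rad, forces in N, time in s.
With the tool pointing down it reaches from about 0.35 to 0.925 m from the base axis. Payload 6.4 kg.
Tool frame: the origin (TCP) lies on the centre line of the jaws, within the pads' length; the fingertips stand manip.tip_reach ahead of it and the grasp point (between the pads) lies 8 mm behind it (manip.tip_reach is the distance from the TCP to the fingertips, in m); z points along the fingers, y is the direction in which the jaws open and shut (so a half turn about z gives the same grasp; the last joint's range is limited). The gripper opens to 94 mm and grips with 3 to 60 N. Pads are 16 mm wide; open, the fingers measure 119 mm over their backs; the gripper's body (75 mm by 177 mm) begins 78 mm behind the grasp point.
Start: joints at [-1.5, 0.245, 1.558, -0, 1.339, -0.174], TCP at [0.158, -0.631, 0.194] pointing down, gripper open.
Joint ranges: [-3.13, 3.13], [-1.02, 2.26], [0.13, 2.54], [-0.95, 4.09], [0.21, 2.88], [-2.74, 2.74]. Speed limits (rad/s): [2.57, 2.57, 3.14, 3.14, 3.14, 3.14].

## Interface

Orientations are given as a unit quaternion [x, y, z, w].
In Python, from bench import manip gives the robot as it stands. The module is installed in compiled form; this text tells all that it offers. Calls block until the motion is done:
- manip.move_to(position, orientation): joint-space move of the TCP to a pose.
- manip.move_straight(position, orientation=None, rate=0.15, until_force=None): straight line of the TCP; orientation=None keeps the orientation; rate is the mean speed in m/s. With until_force (N) it stops when the force on the tool has changed by that much, and returns True; else False.
- manip.movej(angles): joint-space move.
- manip.grip(opening, grip_force=None): opening from 0.0 (shut) to 1.0 (fully open); grip_force is the grip in N (None keeps the last); returns when the fingers have stopped.
- manip.pause(seconds).
- manip.inverse_kinematics(position, orientation): joint angles nearest the present ones, or None.
- manip.read_camera(name): name is "side" or "top" or "wrist"; returns a dict with "color" (400x640x3 uint8, red, green, blue), "fx", "fy", "cx", "cy" (pixels), "D" ([k1, k2, p1, p2, k3] as OpenCV has them; the pictures are not rectified), "position" and "rotation" of the camera in the world. Camera axes: x right, y up, looking along -z (the intrinsics and any distortion apply to the point x, -y, -z); pixel columns grow to the right and rows downward; lengths in m; the calibration is good to about 2 mm. A picture is of the moment at which its call begins. There is no depth.
A pose or a line that the arm cannot do raises manip.IKError and nothing moves.
- manip.close_job(): hands the job in, once; it reports no verdict.
Readings, each from a call of its own:
- manip.get_time_s(): time.
- manip.get_joints(): joint angles.
- manip.get_joint_vel(): joint speeds.
- manip.get_tau(): joint torques, N m.
- manip.get_eef_pos(): TCP position.
- manip.get_tcp_rot(): TCP orientation.
- manip.get_contact_force(): force on the tool from outside, world axes, zero at the start.
- manip.get_ft_torque(): the same for the moment, N m.
- manip.get_opening(): opening from 0.0 (shut) to 1.0 (fully open).
Only numpy, scipy, OpenCV 4.12 (cv2) and the standard library are available. Lean on these libraries where they do the work, as an engineer would, in place of code of your own. Each camera call takes 0.05 s, during which the arm holds its last target. There are 200 camera calls.

## Task

Raise the drop gate of the sample box past the upper rung until its pawl has flipped back over it, then lower the gate so that it hangs by itself on that upper rung. Then slide the sample boat, with the vial standing on it, in under the raised gate until the boat is fully home against the back of the box. The vial must stay upright on the boat, the gate must stay up, the little weight must stay on the roof of the box, and the other things standing about are to be left where they are.

Things in the scene. Friction and masses are not known exactly. Their poses are not given: they have to be found in the camera images.
- sample_box: Fixed aluminium box, a straight tunnel closed at the back, 62 mm wide and 94 mm high inside; its floor is the bench, its roof top at z = 100 mm. Origin on the bench at the middle of the entrance, in the gate's plane; +x points into the tunnel, y across. Two low flared lips reach out to x = -40 mm, 85 mm apart at their ends. Dark uprights 165 mm high at y = +-45 mm guide the gate.
- box_stop (a point): Point on the bench at the middle of the inner face of the box's back wall (box x = +92 mm).
- gate (a joint): Height of the drop gate in m: 0 closed (start), 0.120 end of travel, 0.045 hanging on the lower rung (too low for the vial), 0.090 on the upper. A 0.35 kg steel plate, 72 mm wide, 6 mm thick, sliding vertically, lower edge 2 mm + this value above the bench. Falls when let go unless its pawl sits on a rung; once over a rung it cannot be lowered past it.
- gate_handle (a point): Centre of the gate's handle, a black block 16 mm (box x) by 44 mm (box y) by 28 mm high on a flat stem 26 mm wide; z = 196 mm when the gate is closed, rising with it. Apart from the stem nothing is within 17 mm below it, and nothing above. Axes as the box's.
- pawl (a joint): Angle in rad of the gravity pawl on the gate's front: 0 = arm level, sticking out to box +y (a counterweight holds it so; it cannot turn further up); up to 1.25 = folded down. A rung folds it from 11 mm below that rung's seat height; it has flipped back over the rung once the gate is 16 mm above it (upper: 0.106; 0.112 is safe) and can then be lowered on to it.
- boat: Loose steel sample boat, 0.15 to 0.25 kg, flat on the bench. Its pan is 75 mm long (x), 56 wide, 13 high, bottom and rim 3 mm thick; origin under the pan's centre, +x forward, away from the grip fin. A flat tongue 18 mm wide runs back (-x) to the fin. Home, its front touches the back wall: origin 37.5 mm short of box_stop, x along box +x. It slides easily and need not be lifted.
- boat_fin (a point): Grip point of the boat's upright black fin, 11 mm thick (boat y), 34 mm long (boat x), from the bench to z = 52 mm; the point is at boat x = -160 mm, y = 0, 36 mm above the bench. Axes as the boat's. With the boat home the fin stays outside, 105 mm in front of the gate.
- vial: Glass sample vial with a black cap, 27 mm diameter, 56 mm high, about 0.035 kg, standing loose in the boat's pan (only the 10 mm rim keeps it there); origin at the centre of its underside, z up.
- roof_weight: Bystander: small brass knob weight, 20 mm diameter, 24 mm high, standing on the roof of the sample box; origin under its centre.
- brass_weight: Bystander: brass knob weight, 25 mm diameter, 30 mm high, on the bench beside the box on its far side (box -y); origin under its centre.
- spare_vial: Bystander: another glass vial with black cap, 27 mm diameter, 56 mm high, standing on the bench (not in the boat); origin under its centre.
- lidded_jar: Bystander: white plastic jar with screw lid, 52 mm diameter, 67 mm high, on the bench; origin under its centre.
- brown_bottle: Bystander: brown glass bottle, 56 mm diameter, 114 mm high, on the bench to the left; origin under its centre.
- upper_rung (a point): The upper of two round steel rungs, 6 mm thick, sticking out 11 mm from the front (box -x) of the upright at box y = +45 mm; this point is its axis, z = 139 mm. The lower rung is 45 mm below.

How it is judged:
By the outcome, as a careful person would: the job done as asked, in the order asked, and still so for the second after the job is handed in, with the robot touching nothing.
It also fails if it takes over 64 s, if anything falls off the work surface, if the arm or the gripper's body presses on something with over 40 N, if the wrist force passes 120 N, or if a joint passes its speed limit or range.

## Working session

There is one attempt and no reset: what is moved stays moved. The work goes in short steps, each a Python script; the robot and the scene stay as the last script left them, time stands still between calls to the robot, and variables do not carry over. Pictures are saved under pics/ and viewed, about 8 in all and at most 12, crops included, and the job is handed in when it is done.

```bash
mkdir -p pics
python3 - <<'E'
from bench import manip
import cv2,numpy as np,pickle
for n in("side","top"):
    c=manip.read_camera(n); pickle.dump(c,open(f"{n}.pkl","wb"))
    cv2.imwrite(f"pics/{n}0.png",c["color"][:,:,::-1])
    print(n,{k:np.round(v,4).tolist() for k,v in c.items() if k!="color"})
print(manip.tip_reach,manip.get_time_s(),manip.get_tcp_rot())
E
```

```text
side {'fx': 438.1245, 'fy': 438.1245, 'cx': 319.2862, 'cy': 199.1577, 'D': [-0.0712, 0.0, 0.0, 0.0, 0.0], 'position': [0.4306, -0.8844, 0.9497], 'rotation': [0.409, -0.0399, -0.0898, 0.9072]}
top {'fx': 509.1969, 'fy': 509.1969, 'cx': 314.6215, 'cy': 193.6899, 'D': [-0.0528, 0.0, 0.0, 0.0, 0.0], 'position': [0.4128, 0.0312, 1.6727], 'rotation': [-0.0378, 0.05, 0.7119, -0.6995]}
0.011 0.1 [ 9.92518419e-01  1.22092040e-01  4.58815631e-05 -8.47727694e-04]
```

View pics/top0.png

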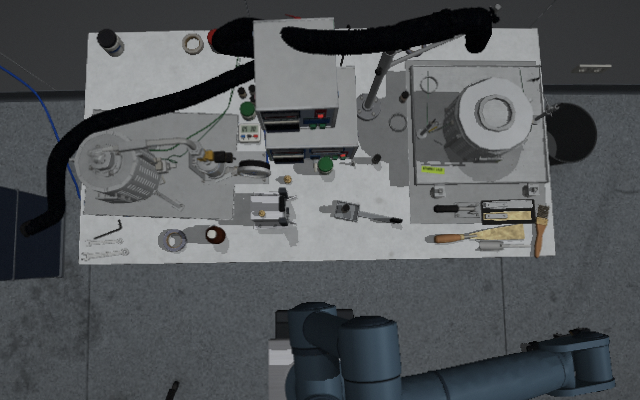

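View pics/side0.png

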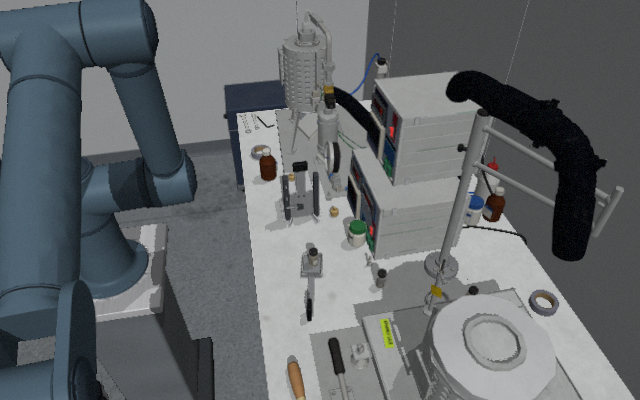

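The box is at top pixels (270,210) with its entrance to the right (world −y). The boat's pan is at (345,211) and its fin at (397,220). I'll look at both enlarged.

```bash
cat > h.py <<'E'
import numpy as np,cv2,pickle
from scipy.spatial.transform import Rotation as R
def pix2w(c,u,v,z):
    K=np.array([[c["fx"],0,c["cx"]],[0,c["fy"],c["cy"]],[0,0,1]])
    p=cv2.undistortPoints(np.array([[[u,v]]],float),K,np.array(c["D"]))[0,0]
    d=R.from_quat(c["rotation"]).as_matrix()@np.array([p[0],-p[1],-1])
    o=np.array(c["position"]); return o+d*(z-o[2])/d[2]
def w2pix(c,P):
    q=(np.atleast_2d(P)-np.array(c["position"]))@R.from_quat(c["rotation"]).as_matrix()
    K=np.array([[c["fx"],0,c["cx"]],[0,c["fy"],c["cy"]],[0,0,1]])
    return cv2.projectPoints(q*[1,-1,-1],np.zeros(3),np.zeros(3),K,np.array(c["D"]))[0][:,0]
def crop(c,u0,v0,w,h,s,name):
    i=c["color"][v0:v0+h,u0:u0+w,::-1]
    cv2.imwrite(name,cv2.resize(i,None,fx=s,fy=s,interpolation=cv2.INTER_CUBIC))
E
python3 - <<'E'
from h import *
t=pickle.load(open("top.pkl","rb"));s=pickle.load(open("side.pkl","rb"))
a=cv2.resize(t["color"][180:250,240:410,::-1],None,fx=4.7,fy=4.7,interpolation=cv2.INTER_CUBIC)
b=cv2.resize(s["color"][150:330,250:410,::-1],None,fx=1,fy=1)
cv2.imwrite("pics/topc.png",a)
crop(s,255,145,150,180,3.3,"pics/sidec.png")
for p in[(345,211),(397,220),(257,213),(295,207)]:print(p,pix2w(t,*p,0.0).round(3))
E
```

```text
(345, 211) [ 0.562 -0.099  0.   ]
(397, 220) [ 0.53 -0.27  0.  ]
(257, 213) [0.561 0.191 0.   ]
(295, 207) [0.578 0.066 0.   ]
```

View pics/topc.png

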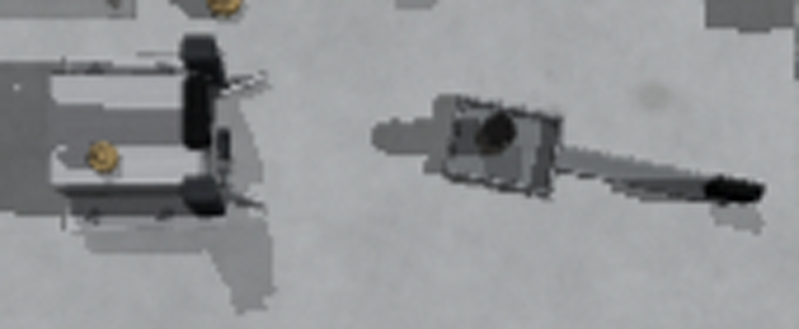

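View pics/sidec.png

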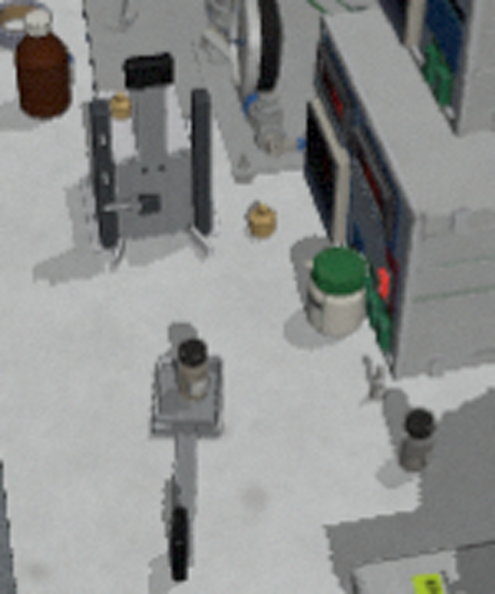

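Run:
```python
from h import *
t=pickle.load(open("top.pkl","rb"));s=pickle.load(open("side.pkl","rb"))
T=lambda u,v,z:pix2w(t,240+(u+.5)/4.7-.5,180+(v+.5)/4.7-.5,z)
S=lambda u,v,z:pix2w(s,255+(u+.5)/3.3-.5,145+(v+.5)/3.3-.5,z)
for n,f,u,v,z in[("upfar T",T,200,50,.165),("upnear T",T,204,193,.165),("handle T",T,197,110,.205),
 ("upnear S",S,101,95,.165),("upfar S",S,201,91,.165),("handle S",S,149,71,.198),
 ("roofback far",T,52,72,.1),("roofback near",T,52,184,.1),
 ("roofw T",T,102,155,.12),("roofw S",S,120,105,.112),
 ("fin T",T,734,189,.05),("fin S",S,179,543,.028),("fin S bottom back",S,180,578,0),
 ("vialcap T",T,496,131,.056),("vial cap S",S,191,347,.056),
 ("pan c1",T,452,97,.013),("pan c2",T,561,117,.013),("pan c3",T,549,194,.013),("pan c4",T,444,178,.013),
 ("panS l",S,160,362,.013),("panS r",S,218,362,.013),("panS bl",S,152,430,.005),("panS br",S,221,432,.005),
 ("jar",S,338,265,.067),("brass",S,262,212,.03),("bottle",S,42,20,.114),("spare",S,419,422,.056)]:
    print(n,f(u,v,z).round(3))
```

```text
upfar T [0.613 0.1   0.165]
upnear T [0.522 0.098 0.165]
handle T [0.57  0.1   0.205]
upnear S [0.529 0.116 0.165]
upfar S [0.616 0.105 0.165]
handle S [0.57  0.099 0.198]
roofback far [0.609 0.201 0.1  ]
roofback near [0.534 0.201 0.1  ]
roofw T [0.551 0.166 0.12 ]
roofw S [0.551 0.166 0.112]
fin T [ 0.527 -0.257  0.05 ]
fin S [ 0.528 -0.261  0.028]
fin S bottom back [ 0.526 -0.273  0.   ]
vialcap T [ 0.569 -0.095  0.056]
vial cap S [ 0.569 -0.093  0.056]
pan c1 [ 0.597 -0.069  0.013]
pan c2 [ 0.582 -0.144  0.013]
pan c3 [ 0.528 -0.135  0.013]
pan c4 [ 0.541 -0.062  0.013]
panS l [ 0.546 -0.067  0.013]
panS r [ 0.595 -0.077  0.013]
panS bl [ 0.528 -0.132  0.005]
panS br [ 0.583 -0.145  0.005]
jar [ 0.709 -0.035  0.067]
brass [0.669 0.083 0.03 ]
bottle [0.494 0.314 0.114]
spare [ 0.73  -0.207  0.056]
```

Both cameras agree: the handle is at about (0.570, 0.099) with box yaw near 90°. The fin is at (0.527, −0.258) and the boat's yaw is about 77°. Next I'll go above the handle and take a wrist picture.

Run:
```python
from h import *
from bench import manip
p=manip.get_eef_pos(); manip.move_straight([p[0],p[1],.36],rate=.2)
manip.move_to([.570,.05,.34],[1,0,0,0])
c=manip.read_camera("wrist");pickle.dump(c,open("w1.pkl","wb"));crop(c,0,0,640,400,1.25,"pics/w1.png")
print(manip.get_joints(),manip.get_time_s(),c["position"],c["rotation"],c["fx"],c["D"])
```

```text
[-1.11672630e-01 -1.94605453e-02  1.58323472e+00 -1.34026909e-04
  1.57784608e+00  1.46018517e+00] 3.925 [0.65142554 0.0494907  0.53020575] [ 0.10088305 -0.10082614  0.70018627 -0.69956835] 339.2257707807847 [-0.07265179  0.          0.          0.          0.        ]
```

View pics/w1.png

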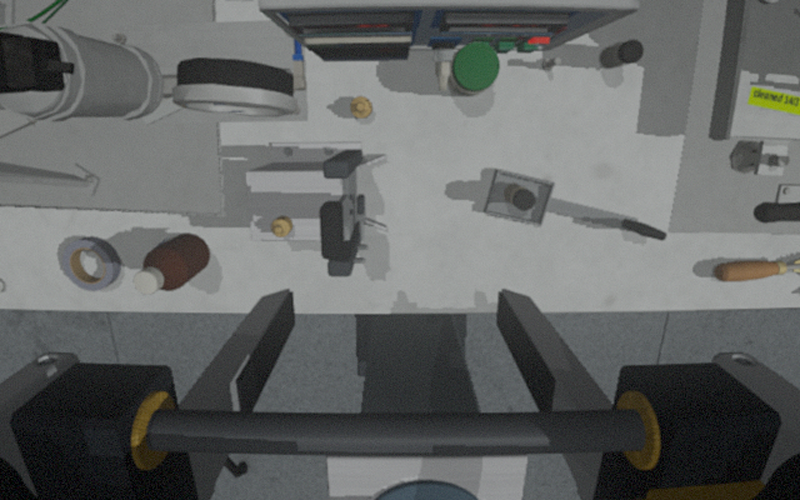

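The wrist view shows the handle top at (332,230), the boat pan at (519,197), the fin at (645,230) and the roof weight at (282,227).

Run:
```python
from h import *
c=pickle.load(open("w1.pkl","rb"))
W=lambda u,v,z:pix2w(c,(u+.5)/1.25-.5,(v+.5)/1.25-.5,z)
for n,u,v,z in[("handle top",332,230,.21),("h left",321,230,.21),("h near end",332,258,.21),("h far end",333,202,.21),("roof back far",248,170,.1),("roof back near",250,239,.1),("roofw",282,226,.122),
("fin top far end",626,222,.052),("fin near",664,236,.052),("pan1",491,170,.013),("pan2",552,180,.013),("pan3",543,224,.013),("pan4",486,213,.013),("tongue0",553,207,.003),("lipfar",385,155,.02),("lipnear",386,229,.02)]:print(n,W(u,v,z).round(3))
g=cv2.cvtColor(c["color"],cv2.COLOR_RGB2BGR)
a=cv2.resize(g[115:225,190:320],None,fx=5.5,fy=5.5,interpolation=cv2.INTER_CUBIC);cv2.imwrite("pics/w1box.png",a)
```

```text
handle top [0.57  0.099 0.21 ]
h left [0.57  0.107 0.21 ]
h near end [0.547 0.1   0.21 ]
h far end [0.592 0.097 0.21 ]
roof back far [0.605 0.199 0.1  ]
roof back near [0.532 0.204 0.1  ]
roofw [0.552 0.162 0.122]
fin top far end [ 0.54  -0.223  0.052]
fin near [ 0.523 -0.274  0.052]
pan1 [ 0.595 -0.067  0.013]
pan2 [ 0.583 -0.143  0.013]
pan3 [ 0.528 -0.137  0.013]
pan4 [ 0.542 -0.064  0.013]
tongue0 [ 0.548 -0.152  0.003]
lipfar [0.613 0.062 0.02 ]
lipnear [0.523 0.061 0.02 ]
```

View pics/w1box.png

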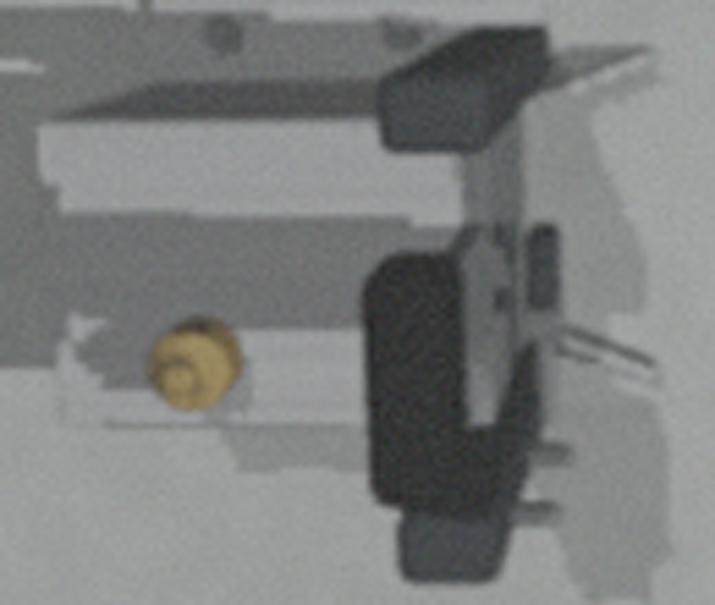

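Run:
```python
from h import *
c=pickle.load(open("w1.pkl","rb"))
W=lambda u,v,z:pix2w(c,190+(u+.5)/5.5-.5,115+(v+.5)/5.5-.5,z)
for n,u,v,z in[("far up nl",388,151,.165),("far up nr",482,150,.165),("near up fl",403,518,.165),("near up fr",500,518,.165),("near up nl",407,578,.165),("near nr",490,580,.165),
("h l far",366,285,.21),("h l near",376,490,.21),("h r far",462,265,.21),("h r near",465,425,.21),("roof bf",40,125,.1),("roof bn",62,424,.1),("lip far tip",650,48,.02),("lip near tip",655,370,.02),("rungs",565,455,.139),("rungs2",558,515,.139)]:print(n,W(u,v,z).round(4))
```

```text
far up nl [0.6051 0.1097 0.165 ]
far up nr [0.6052 0.0913 0.165 ]
near up fl [0.5295 0.1101 0.165 ]
near up fr [0.5295 0.09   0.165 ]
near up nl [0.5163 0.1098 0.165 ]
near nr [0.5158 0.0925 0.165 ]
h l far [0.5874 0.1072 0.21  ]
h l near [0.5498 0.1073 0.21  ]
h r far [0.5909 0.0902 0.21  ]
h r near [0.562  0.0907 0.21  ]
roof bf [0.6034 0.2011 0.1   ]
roof bn [0.5316 0.2026 0.1   ]
lip far tip [0.6141 0.0618 0.02  ]
lip near tip [0.5249 0.0611 0.02  ]
rungs [0.5353 0.0782 0.139 ]
rungs2 [0.5215 0.08   0.139 ]
```

Yaw is about 90° and the box's centre line is x ≈ 0.5685. Now I'll lift the gate.

Run:
```python
from h import *
from bench import manip
m=manip; x,y=.569,.0993
m.grip(.55,30)
m.move_to([x,y,.26],[1,0,0,0])
m.move_straight([x,y,.188],rate=.08)
m.grip(0,35); print("opening",m.get_opening(),m.get_contact_force())
print(m.move_straight([x,y,.188+.020],rate=.08),m.get_contact_force())
m.move_straight([x,y,.188+.115],rate=.08); print(m.get_eef_pos(),m.get_contact_force())
m.pause(.3)
m.move_straight([x,y,.188+.094],rate=.06); print(m.get_contact_force())
print(m.move_straight([x,y,.188+.085],rate=.015,until_force=6),m.get_eef_pos(),m.get_contact_force(),m.get_opening(),m.get_time_s())
```

```text
opening 0.16357251311518287 [ 0.81551279  5.34406474 -0.49491066]
False [ 2.73563614  5.22096352 -3.86721423]
[0.56898362 0.1010127  0.30216813] [ 2.09966759  5.03552563 -3.38587682]
[ 1.9119731   5.30852345 -3.48997991]
True [0.56905087 0.10106967 0.27719652] [-0.36121503 -0.07079466  3.48370483] 0.1658578030301904 9.8417
```

The gate is resting on the upper rung: the load came off at a height of about 0.090. Next I'll release it and look from above the fin. I'll tilt the tool so the wrist camera stays clear of the gate later.

```bash
cat >> h.py <<'E'
def Q(yaw,tilt=-15): return (R.from_euler('z',yaw,degrees=True)*R.from_euler('y',tilt,degrees=True)*R.from_euler('x',180,degrees=True))
def tcp(P,q): return (np.array(P)+.008*q.apply([0,0,1])).tolist()
E
python3 - <<'E'
from h import *
from bench import manip as m
m.grip(.5); print(m.get_contact_force())
p=m.get_eef_pos(); m.move_straight([p[0],p[1],.36],rate=.15)
q=Q(77.3); m.move_to(tcp([.525,-.262,.20],q),q.as_quat().tolist())
c=m.read_camera("wrist");pickle.dump(c,open("w2.pkl","wb"));crop(c,0,0,640,400,1.25,"pics/w2.png")
print(m.get_joints(),m.get_time_s(),c["position"])
q=Q(90); print(m.inverse_kinematics(tcp([.569,-.004,.036],q),q.as_quat().tolist()))
E
```

```text
[-0.14931356  0.6535288   0.99465932]
[-0.76521964  0.15998976  1.67863796  0.22511451  1.4438366  -0.58868447] 13.1167 [ 0.53110103 -0.22958627  0.39745326]
[-0.33231866  0.29584275  1.85173125  0.27848417  1.09733688 -0.47279268]
```

View pics/w2.png

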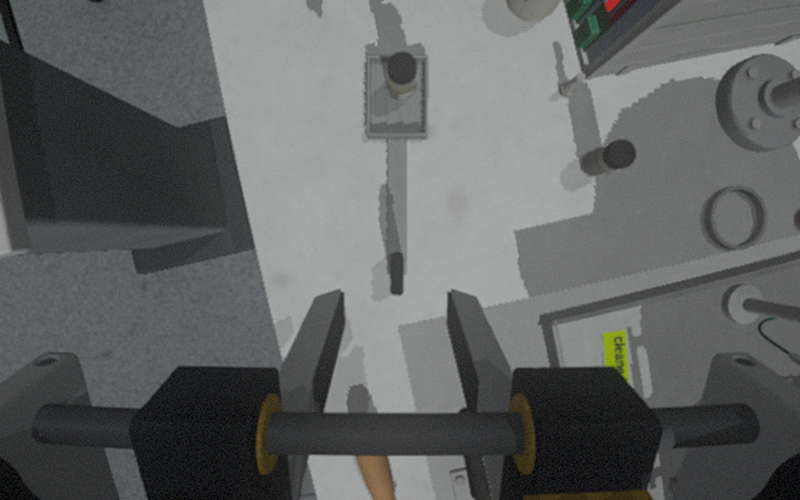

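The wrist view shows the pan from (367,58) to (427,137), the fin at (397,253)–(398,293), and the vial upright with its cap at (403,68).

Run:
```python
from h import *
c=pickle.load(open("w2.pkl","rb"))
W=lambda u,v,z:pix2w(c,(u+.5)/1.25-.5,(v+.5)/1.25-.5,z)
P={n:W(u,v,z) for n,u,v,z in[("fl",370,59,.013),("fr",426,57,.013),("bl",366,137,.013),("br",428,136,.013),("tongue",396.5,145,.003),("finA",397,253,.052),("finB",397,293,.052),("finB0",397,293,.0),("cap",403,65,.056)]}
for k,v in P.items():print(k,v.round(4))
a=lambda d:np.degrees(np.arctan2(d[1],d[0])).round(1)
print(a(P["fl"]-P["bl"]),a(P["fr"]-P["br"]),a((P["fl"]+P["fr"])/2-P["finA"]),a(P["tongue"]-P["finA"]))
print((P["fl"]+P["fr"]+P["bl"]+P["br"])/4)
```

```text
fl [ 0.5439 -0.0678  0.013 ]
fr [ 0.5941 -0.0771  0.013 ]
bl [ 0.5248 -0.1368  0.013 ]
br [ 0.5798 -0.1482  0.013 ]
tongue [ 0.5506 -0.1479  0.003 ]
finA [ 0.5293 -0.2439  0.052 ]
finB [ 0.5222 -0.2759  0.052 ]
finB0 [ 0.5208 -0.2828  0.    ]
cap [ 0.5674 -0.0966  0.056 ]
74.5 78.6 77.0 77.5
[ 0.56063705 -0.10747473  0.013     ]
```

Run:
```python
from h import *
from bench import manip as m
q=Q(77.3); o=q.as_quat().tolist()
m.move_straight(tcp([.526,-.260,.10],q),o,rate=.15)
m.move_straight(tcp([.526,-.260,.036],q),o,rate=.08)
m.grip(.25); m.grip(0,20); print(m.get_opening()*94,m.get_contact_force())
q=Q(90); m.move_straight(tcp([.569,-.168,.036],q),q.as_quat().tolist(),rate=.04)
print(m.get_eef_pos(),m.get_contact_force(),m.get_time_s())
c=m.read_camera("wrist");pickle.dump(c,open("w3.pkl","wb"));crop(c,0,0,640,400,1.25,"pics/w3.png")
```

```text
10.610366365841871 [ 0.94761621  0.47376905 -1.01149886]
[ 0.56899641 -0.16595014  0.02828178] [ 0.19665821 -1.23316439 -0.11760939] 18.5
```

View pics/w3.png

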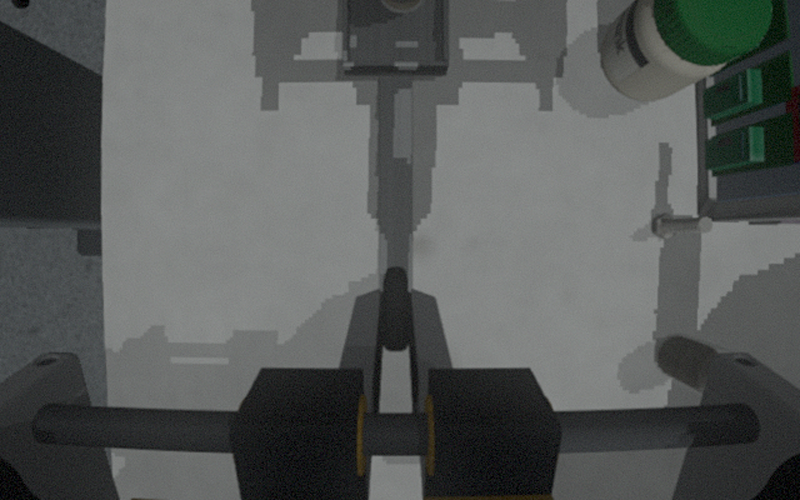

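Run:
```python
from h import *
from bench import manip as m
c=pickle.load(open("w3.pkl","rb"))
W=lambda u,v,z:pix2w(c,(u+.5)/1.25-.5,(v+.5)/1.25-.5,z)
print([W(*a).round(4) for a in[(343,68,.013),(448,66,.013),(395.5,270,.052),(397,350,.052)]])
a=m.read_camera("side");t=m.read_camera("top");pickle.dump(a,open("s3.pkl","wb"));pickle.dump(t,open("t3.pkl","wb"))
A=cv2.resize(a["color"][150:290,270:390],None,fx=3.4,fy=3.4,interpolation=cv2.INTER_CUBIC)
B=cv2.resize(t["color"][175:245,245:325],None,fx=4.9,fy=4.9,interpolation=cv2.INTER_CUBIC)
H=A.shape[0];B=cv2.copyMakeBorder(B,0,H-B.shape[0],0,0,cv2.BORDER_CONSTANT)
cv2.imwrite("pics/st3.png",np.hstack([A,B])[:,:,::-1])
```

```text
[array([ 0.5405, -0.0478,  0.013 ]), array([ 0.5953, -0.0468,  0.013 ]), array([ 0.5678, -0.1501,  0.052 ]), array([ 0.5685, -0.1848,  0.052 ])]
```

View pics/st3.png

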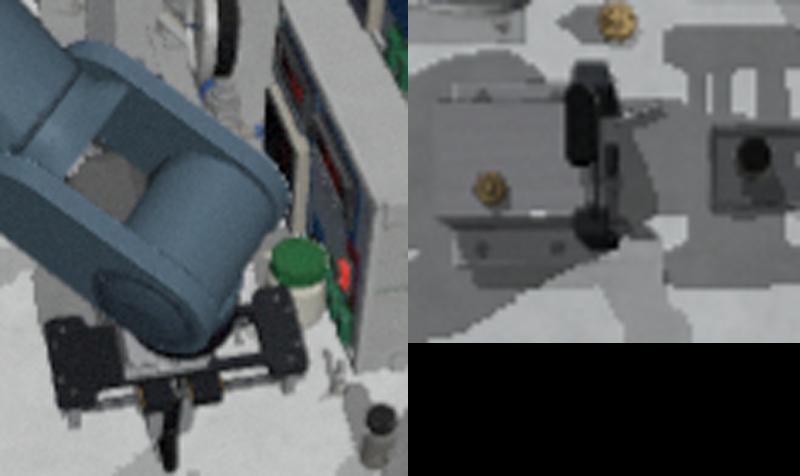

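The boat is aligned: its pan centre is at x ≈ 0.568, against 0.5685 for the box axis. The vial is upright with its cap at (755,155), and the roof weight is in place. I'll slide in by stages, watching the force.

Run:
```python
from h import *
from bench import manip as m
q=Q(90); o=q.as_quat().tolist()
for y in(-.12,-.09,-.06,-.03):
    r=m.move_straight(tcp([.569,y,.036],q),o,rate=.04,until_force=10)
    print(y,r,np.round(m.get_eef_pos(),4),np.round(m.get_contact_force(),1),np.round(m.get_ft_torque(),2))
    if r:break
else:
    r=m.move_straight(tcp([.569,.010,.036],q),o,rate=.025,until_force=8)
    print(r,np.round(m.get_eef_pos(),4),np.round(m.get_contact_force(),1))
print(m.get_time_s(),m.get_opening()*94)
```

```text
-0.12 False [ 0.5689 -0.1177  0.0283] [ 0.5  1.5 -0. ] [ 0.03 -0.08  0.04]
-0.09 False [ 0.5688 -0.0874  0.0283] [-0.2  1.8 -0.2] [0.13 0.03 0.01]
-0.06 False [ 0.5689 -0.0574  0.0283] [-0.1  2.3 -0. ] [ 0.11  0.02 -0.01]
-0.03 False [ 0.5688 -0.0275  0.0283] [-0.4  1.5  0.3] [ 0.03 -0.07  0.1 ]
True [ 0.5691 -0.0012  0.0282] [ 0.7 -1.6  2.2]
23.75 10.530538362097632
```

Run:
```python
from h import *
from bench import manip as m
q=Q(90); o=q.as_quat().tolist()
r=m.move_straight(tcp([.569,.003,.036],q),o,rate=.01,until_force=9)
print(r,np.round(m.get_eef_pos(),4),np.round(m.get_contact_force(),1),m.get_opening()*94)
m.pause(.2);print(np.round(m.get_eef_pos(),4),np.round(m.get_contact_force(),1))
m.grip(.22); m.grip(.4)
p=np.array(m.get_eef_pos()); b=p-.10*q.apply([0,0,1])   # withdraw along the tilted tool axis
m.move_straight(b.tolist(),o,rate=.1)
m.move_straight([b[0],b[1]-.10,b[2]+.08],o,rate=.15)
c=m.read_camera("wrist");pickle.dump(c,open("w4.pkl","wb"))
q2=Q(60);m.move_to([.42,-.45,.35],q2.as_quat().tolist())
a=m.read_camera("side");t=m.read_camera("top")
A=cv2.resize(a["color"][145:300,260:400],None,fx=2.6,fy=2.6,interpolation=cv2.INTER_CUBIC)
B=cv2.resize(t["color"][170:250,245:370],None,fx=3.4,fy=3.4,interpolation=cv2.INTER_CUBIC)
C=cv2.resize(c["color"][:300],(425,200))
h=A.shape[0];BC=np.zeros((max(h,472),425,3),np.uint8);BC[:272]=B[:272,:425];BC[272:472]=C
A=cv2.copyMakeBorder(A,0,BC.shape[0]-h,0,0,cv2.BORDER_CONSTANT)
cv2.imwrite("pics/end.png",np.hstack([A,BC])[:,:,::-1]);pickle.dump((a,t),open("end.pkl","wb"))
print(m.get_time_s())
```

```text
True [ 0.5691 -0.0013  0.0282] [-0.3 -0.3  3.1] 10.786244779736995
[ 0.5691 -0.0013  0.0282] [-1.5  1.2  2.9]
28.95
```

View pics/end.png

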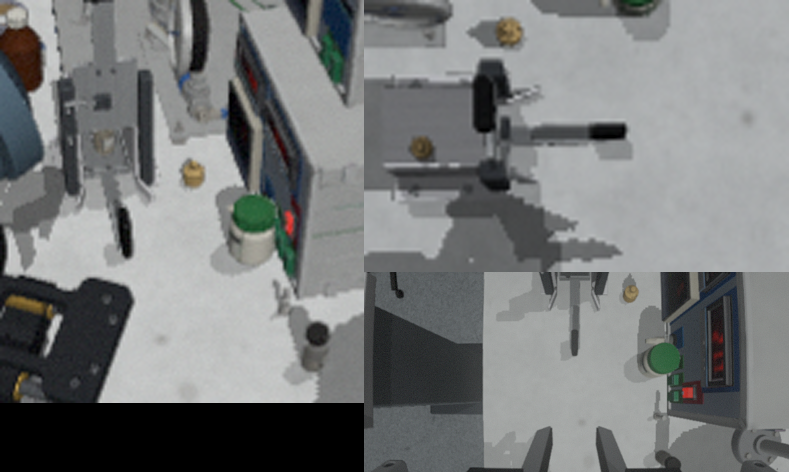

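The boat is inside, the gate is up, and both the roof weight and the bystanders are in place. One low look into the tunnel to check the vial, plus a numeric check of the fin.

Run:
```python
from h import *
from bench import manip as m
a,t=pickle.load(open("end.pkl","rb"))
T=lambda u,v,z:pix2w(t,245+(u-364+.5)/3.4-.5,170+(v+.5)/3.4-.5,z)
print("fin back/front",T(626,131,.05).round(4),T(590,131,.05).round(4),"roofw",T(420,148,.12).round(3))
c=pickle.load(open("w4.pkl","rb"));W=lambda u,v,z:pix2w(c,(u-364)*640/425,(v-272)*1.5,z)
print("w4 fin back",W(574.5,354,.0).round(4),W(574.5,332,.052).round(4))
for tilt in(-60,-50,-40):
  for y in(-.26,-.30,-.22):
    q=Q(90,tilt);
    if m.inverse_kinematics([.56,y,.11],q.as_quat().tolist()) is not None: break
  else: continue
  break
print(tilt,y)
m.move_to([.56,y,.11],q.as_quat().tolist())
c=m.read_camera("wrist");pickle.dump(c,open("w5.pkl","wb"));crop(c,0,0,640,400,1.25,"pics/w5.png");print(m.get_time_s())
```

```text
fin back/front [ 0.5683 -0.0207  0.05  ] [0.5688 0.0132 0.05  ] roofw [0.549 0.167 0.12 ]
w4 fin back [ 0.5682 -0.0174  0.    ] [0.5681 0.0075 0.052 ]
-60 -0.26
30.275
```

View pics/w5.png

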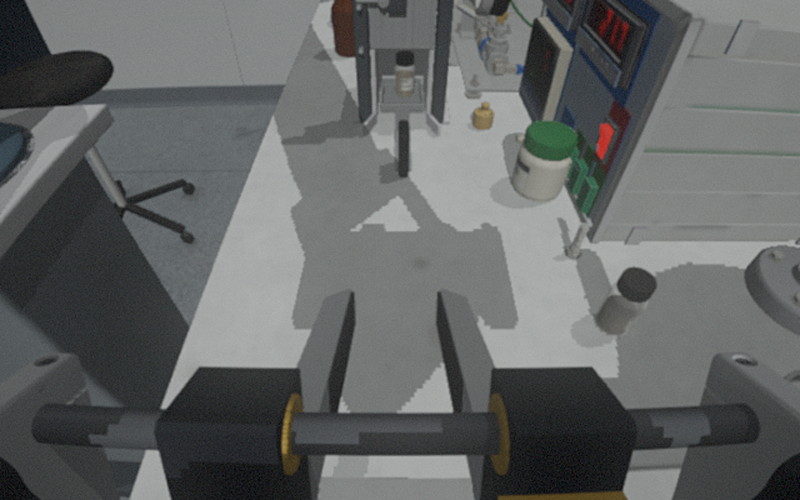

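```bash
python3 -c "
from bench import manip as m
m.pause(.3);m.close_job();print(m.get_time_s())"
```

```text
the job is handed in; nothing more can be done
the job is handed in; nothing more can be done
```

The job is done and handed in at about 31 s of the 64 s allowed; `close_job` reports no verdict, so what follows rests on my own checks.

**Gate:** I gripped the handle, raised the gate by about 0.114 m, then lowered it until the upper rung took the weight. That was at a height of about 0.090 m. I then let go, and the last pictures show it still up.

**Boat:** I gripped the fin, straightened the boat by about 13° and slid it in with only small sideways forces. It stopped against resistance twice at the same place.
- **Fin position:** The top camera puts the fin's grip point at y ≈ −0.004 m, where it should be with the boat home.
- **Disagreement:** A rougher reading from a shrunken wrist picture put the fin's back end about 3 mm further in (−0.017 m against −0.021 m). I trusted the force stop and the top view.

**Everything else:** The last wrist picture shows the vial upright on the boat inside the box. The roof weight measures within a few millimetres of its starting position. The brass weight, jar, bottle and spare vial look undisturbed in the pictures, though I did not measure them again at the end. The robot was clear of everything when I handed in.

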